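# Hang the charger plate on the sloping stand and lock it

## Robot

A 7-joint arm with a two-finger parallel gripper is mounted at the origin on a cart in front of the work surface, level with it; the furniture and walls round the work are solid. World frame = base frame: x ahead of the robot, y to its left, z up, the work surface at z = 0. Lengths are in m, angles in rad, forces in N, time in s.
With the tool pointing down it reaches from about 0.35 to 0.9 m from the base axis. Payload 7.2 kg.
Tool frame: the origin (TCP) lies midway between the tips of the shut fingers; the grasp point (between the pads) lies 19 mm behind it; z points along the fingers, y is the line along which they close (so a half turn about z gives the same grasp; the last joint's range is limited). The gripper opens to 88 mm and grips with 3 to 60 N. Pads are 20 mm wide; open, the fingers measure 115 mm over their backs; the gripper's body (75 mm by 178 mm) begins 61 mm behind the grasp point.
Start: joints at [1.123, 0.411, -0.013, 1.596, 0.006, 1.134, -0.082], TCP at [0.232, -0.58, 0.223] pointing down, gripper open.
Joint ranges: [-2.95, 2.95], [-0.29, 1.99], [-1.47, 1.44], [0.14, 2.54], [-1.03, 4.17], [0.13, 1.85], [-2.86, 2.86]. Speed limits (rad/s): [2.39, 2.39, 3.01, 3.01, 3.14, 3.14, 3.14].

## Interface

Orientations are given as a unit quaternion [x, y, z, w].
In Python, from workcell import bot gives the robot as it stands.
- The arm moves only by the tool nudge_tcp, called after ">>>" by a JSON object that holds its "api" and its "payload". Schema: {"type":"object","properties":{"offsets":{"type":"array","items":{"type":"number"},"minItems":4,"maxItems":40},"finger_gap":{"type":"number"},"force":{"type":"number"},"only":{"type":"string"},"quiet":{"type":"boolean"},"lines":{"type":"string"}},"required":["offsets"],"additionalProperties":false}. offsets is one flat list of numbers that holds 1 to 10 rows one after another, with no inner brackets; each row has 4 numbers: dx, dy, dz in m, then a turn about the tool's z in rad; each row is the pose to reach, as a shift and turn from the pose commanded when the call began, along the tool's axes at that moment; what a row does not reach only later rows make up. A row lasts 1/12 s, in which the tool goes at most 0.0417 m and 0.125 rad, less where a joint would pass 70% of its speed; a pose out of reach is approached as far as the arm can. finger_gap is the finger opening in m, set as the call begins (left out keeps the last). The fingers move at their own pace and stop on an object; force is the grip in N (left out, the last holds). Time passes only in rows, so rows that do not move let the fingers close. The tool returns the time, the measured TCP pose, the force, the opening and the grip force at its end. only (a regular expression) keeps the lines of the reply that match it, lines (a string "A,B") keeps lines A to B, and quiet returns only ok. Input that does not fit is refused with a message, and nothing moves.
- bot.state(): the state, without advancing time (a new reading comes with each control period).
- bot.read_camera(name): name is "scene" or "side" or "wrist"; returns a dict with "image" (420x560x3 uint8, blue, green, red), "K" (3x3 intrinsics, pixels), "R" (3x3) and "t" (3): a world point X has camera coordinates R X + t; the wrist camera has in their place "hand_eye" (4x4, takes a point from camera to tool coordinates, whose origin is the TCP and whose axes are the flange's). Camera axes: x right, y down, z forward; pixel columns grow to the right and rows downward; lengths in m; the calibration is good to about 2 mm. A picture is of the moment at which its call begins: read the wrist's pose just before it. There is no depth.
- bot.sign_off(): hands the job in; it is judged then, once.
The state is a dict: "time_s": time; "joint_pos": joint angles; "qvel": joint speeds; "joint_torque": joint torques, N m; "eef_pos": TCP position; "orientation": TCP orientation; "wrist_force": force on the tool from outside, world axes, zero at the start; "torque": the same for the moment, N m; "gripper_width": finger opening in m; "finger_force": force on a finger pad.
Only numpy, scipy, OpenCV 4.12 (cv2) and the standard library are available. Lean on these libraries where they do the work, as an engineer would, in place of code of your own. Each camera call takes 0.05 s, during which the arm holds its last target. There are 200 camera calls.

## Task

Hang the black charger's mounting plate on the blue sloping stand: pass both stud heads through the round ends of the keyholes so that the plate lies flat on the slope, slide it down until it is fully home behind the heads, then swing the red cam lever fully over to lock it and let go. Leave the other things on the bench where they are.

Things in the scene. Friction and masses are not known exactly. Their poses are not given: they have to be found in the camera images.
- charger_plate: Aluminium plate 100 (x) x 140 (y) x 5 mm, about 0.37 kg; origin at the centre of its underside, z out of its top face, x towards the edge that goes up the slope. A black adapter block is fixed on its middle: 75 (x) x 42 (y) x 28 mm, its top 33 mm above the underside; grip it across the 42 mm.
- keyhole_left (a point): Centre of the round end of one keyhole, on the plate's underside, at plate x +15, y +50 mm; its twin is at y -50. Round end 21 mm diameter (2.5 mm clear of a stud head all round); from it a slot 11 mm wide runs towards plate +x and ends at plate x = +40 mm.
- panel: Blue face of a fixed stand, 180 x 146 mm, sloping 15 degrees, low edge to the robot; origin on the face, on its middle line, 42 mm above the bench; x up the slope, y left, z out of the face. Face from x = -102 to +78 mm. It carries two studs and the cam lever.
- stud_left_mean (a point): Point on the face at panel x 0, y +50 mm; the other is at y -50. Two steel studs stand there, neck 8 mm diameter, 7 mm long, head 16 mm diameter, 4 mm thick (top 11 mm above the face). Both were shifted by hand by one same amount, -7 to +7 mm along panel x, which is not reported: see or feel it. They hold firm below 60 N. Home = necks at the slot ends, plate origin 36 mm downslope of studs.
- pivot_mean (a point): Point on the face at panel x +47, y 0 mm. The cam lever's pivot is here, shifted by the same amount as the studs (always 47 mm upslope of them). 42 mm from the pivot, at the end of the lever's arm, a round red peg 14 mm in diameter stands square to the face, from 9 to 43 mm above it; the rest of the lever is at most 10 mm high.
- cam_lever (a joint): Red lever, rad, counterclockwise seen facing the panel. 0 free: arm with peg points upslope. 1.57 locked, at its stop: arm to panel +y, and its nose, 31.5 mm long, points downslope, 1.5 mm from the upper edge of a plate that is home (a plate higher up is in its way). Starts -0.3 to 0.05. Stays where left; about 3 N at the peg moves it.
- solder_reel: yellow reel with solder, 54 mm diameter, 33 mm high, bystander; origin under its centre
- flux_bottle: small white bottle, 26 mm diameter, 32 mm high, bystander; origin under its centre
- battery_a: flat black battery 42 x 66 x 5 mm, bystander; origin under its centre
- side_cutters: red-handled cutters 44 x 126 x 11 mm, bystander; origin under its centre
- rosin_jar: yellow jar, 51 mm diameter, 32 mm high, bystander; origin under its centre

How it is judged:
By the outcome, as a careful person would: the job done as asked, in the order asked, and still so for the second after the job is handed in, with the robot touching nothing.
It also fails if it takes over 58 s, if anything falls off the work surface, if the arm or the gripper's body presses on something with over 40 N, if the wrist force passes 120 N, or if a joint passes its speed limit or range.

## Working session

There is one attempt and no reset: what is moved stays moved. The work goes in short steps, Python scripts to look and compute and a tool call to move; the robot and the scene stay as the last step left them, time stands still between calls to the robot, and variables do not carry over. Pictures are saved under pics/ and viewed, at most 10 in all, crops included, and the job is handed in when it is done.

```bash
ls; mkdir -p pics
```

Run:
```python
from workcell import bot
import cv2,numpy as np,pickle
s=bot.state();print({k:np.round(v,3) for k,v in s.items()})
d={}
for n in("scene","side"):
    c=bot.read_camera(n);d[n]=c;cv2.imwrite(f"pics/{n}0.png",c["image"]);print(n,np.round(c["K"],1).tolist(),np.round(c["R"],3).tolist(),np.round(c["t"],3))
c=bot.read_camera("wrist");print(c["hand_eye"],c["K"])
pickle.dump(d,open("cams.pkl","wb"))
```

```text
pics
workcell.py
{'time_s': np.float64(0.0), 'joint_pos': array([ 1.123,  0.412, -0.013,  1.597,  0.006,  1.134, -0.082]), 'qvel': array([-0.   ,  0.   , -0.001, -0.002, -0.001, -0.001, -0.001]), 'joint_torque': array([ 0.0000e+00, -5.8796e+01,  6.4200e-01, -2.9107e+01, -5.4000e-02,
        1.8000e-02,  0.0000e+00]), 'eef_pos': array([ 0.231, -0.58 ,  0.222]), 'orientation': array([ 0.982,  0.189, -0.   , -0.001]), 'wrist_force': array([-0.503,  0.619,  0.501]), 'torque': array([ 0.003, -0.007, -0.034]), 'finger_force': np.float64(0.0), 'gripper_width': np.float64(0.088)}
scene [[457.3, 0.0, 276.4], [0.0, 457.3, 212.4], [0.0, 0.0, 1.0]] [[-0.799, -0.601, 0.015], [-0.353, 0.449, -0.821], [0.486, -0.661, -0.571]] [0.418 0.275 0.711]
side [[467.8, 0.0, 282.1], [0.0, 467.8, 204.9], [0.0, 0.0, 1.0]] [[-0.863, 0.505, -0.008], [0.419, 0.708, -0.569], [-0.282, -0.495, -0.822]] [ 0.501 -0.19   1.274]
[[-2.89342846e-04 -9.54715600e-01 -2.97519814e-01  8.29819898e-02]
 [ 9.99999953e-01 -3.04911637e-04  5.91914999e-06 -2.83767202e-05]
 [-9.63683586e-05 -2.97519799e-01  9.54715644e-01 -1.62868148e-01]
 [ 0.00000000e+00  0.00000000e+00  0.00000000e+00  1.00000000e+00]] [[295.91128156   0.         276.84462187]
 [  0.         295.91128156 209.03487777]
 [  0.           0.           1.        ]]
```

View pics/scene0.png

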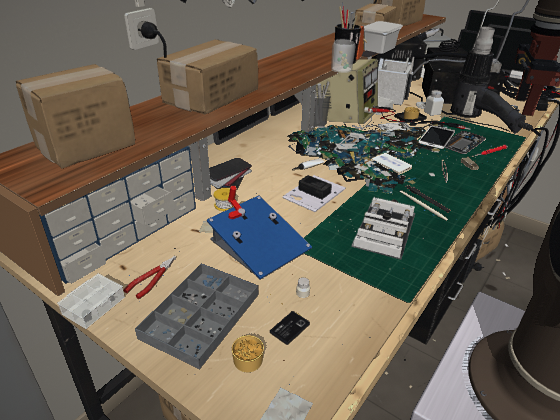

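View pics/side0.png

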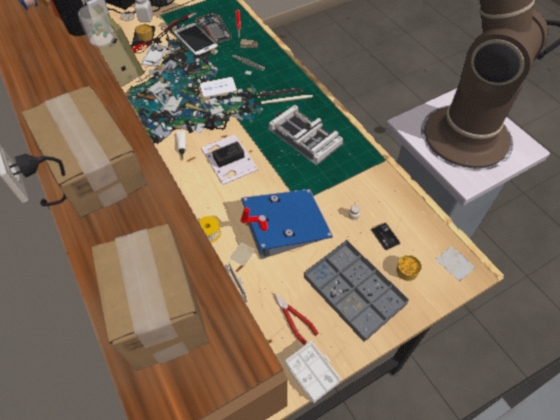

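The scene view shows the plate near (314,190), the blue stand near (258,235) and the red lever near (235,205). The side view has the plate near (229,157), the studs near (275,198) and (289,233), and the lever near (257,216). I'll zoom in on both.

Run:
```python
import cv2,pickle,numpy as np
d=pickle.load(open("cams.pkl","rb"))
a=d["side"]["image"][125:265,190:340];b=d["scene"]["image"][165:285,200:350]
a=cv2.resize(a,None,fx=4,fy=4,interpolation=cv2.INTER_CUBIC);b=cv2.resize(b,None,fx=5,fy=5,interpolation=cv2.INTER_CUBIC)
cv2.imwrite("pics/a.png",a);cv2.imwrite("pics/b.png",b)
for n in d:
    c=d[n];print(n,-c["R"].T@c["t"])
```

```text
scene [0.08531213 0.59752977 0.62548692]
side [0.87106714 0.51170075 0.94310356]
```

View pics/a.png

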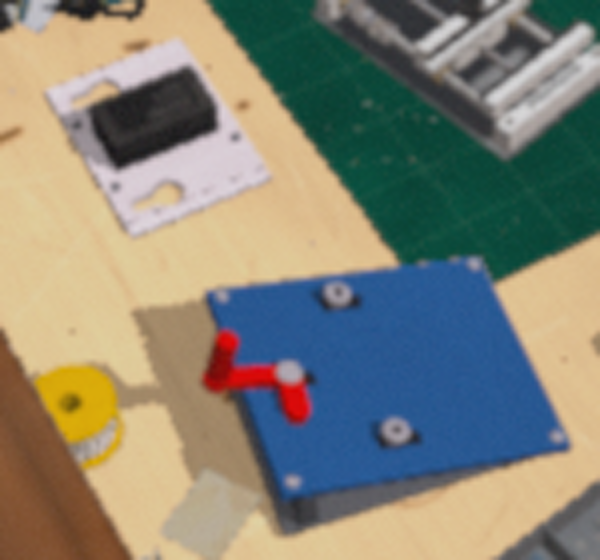

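View pics/b.png

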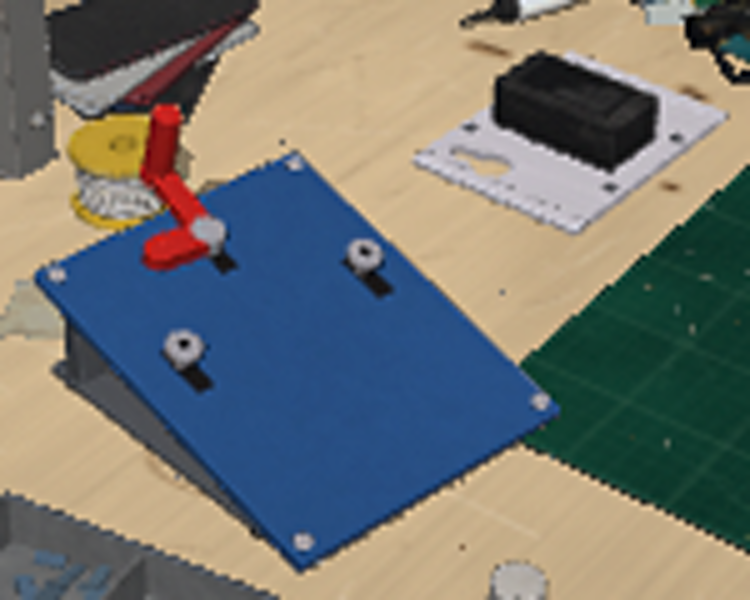

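Create h.py:
```python
import numpy as np,cv2,pickle
d=pickle.load(open("cams.pkl","rb"))
def P(n): c=d[n];return c["K"]@np.c_[c["R"],c["t"]]
def tri(ps,pd):
    X=cv2.triangulatePoints(P("scene"),P("side"),np.float64(ps).reshape(-1,2).T,np.float64(pd).reshape(-1,2).T)
    return (X[:3]/X[3]).T
def ray(n,p,z):
    c=d[n];o=-c["R"].T@c["t"];v=(c["R"].T@np.linalg.inv(c["K"])@np.c_[np.float64(p).reshape(-1,2),np.ones(np.size(p)//2)].T).T
    return o+v*((z-o[2])/v[:,2])[:,None]
A=lambda p:np.float64(p).reshape(-1,2)/4+[190,125]
B=lambda p:np.float64(p).reshape(-1,2)/5+[200,165]
```

Run:
```python
from h import *
np.set_printoptions(precision=4,suppress=True)
print("shelf",tri((44,210),(283,385)))
co_a=A([(208,293),(483,258),(568,450),(285,500)]); co_b=B([(298,152),(558,408),(302,570),(38,275)])
q=tri(co_b,co_a);print("panel",q)
for i in range(4):print(np.linalg.norm(q[i]-q[(i+1)%4]))
print("studs",tri(B([(366,252),(184,347)]),A([(338,293),(396,431)])))
print("peg top",tri(B((167,110)),A((229,338))),"pivot",tri(B((208,230)),A((289,372))))
pl=ray("side",A([(47,90),(178,38),(270,180),(135,236)]),.005);print("plate",pl,pl.mean(0))
for i in range(4):print(np.linalg.norm(pl[i]-pl[(i+1)%4]))
print("plate scene near corners",ray("scene",B([(413,160),(578,232),(727,116)]),.005))
# block top via dark mask near
for n,c0 in(("side",(229,150)),("scene",(315,185))):
    g=d[n]["image"].max(2);m=((g<75)*255).astype(np.uint8)
    k,l,s,ce=cv2.connectedComponentsWithStats(m);
    j=l[c0[1],c0[0]];print(n,s[j],ce[j])
print("blk top corners side",ray("side",A([(92,112),(187,68),(217,100),(117,140)]),.033))
# panel orthos: homography px -> panel coords (x up,y left), side
obj=np.float32([(78,-73),(-102,-73),(-102,73),(78,73)])
for nm,cc,st in(("a",co_a,A([(338,297),(396,435)])),("b",co_b,B([(366,258),(184,353)]))):
    H=cv2.findHomography(cc.astype(np.float32),obj)[0];print(cv2.perspectiveTransform(st[None],H))
```

```text
shelf [[0.778  0.3346 0.1776]]
panel [[ 0.6378 -0.0858  0.0595]
 [ 0.469  -0.0504  0.0172]
 [ 0.4974  0.0869  0.0099]
 [ 0.6651  0.056   0.0583]]
0.1775855815831611
0.14044673936768248
0.1772410642131165
0.1444600387604415
studs [[ 0.571  -0.0504  0.0531]
 [ 0.5899  0.0475  0.0519]]
peg top [[ 0.6552 -0.0194  0.1083]] pivot [[ 0.6256 -0.01    0.0638]]
plate [[ 0.64   -0.3229  0.005 ]
 [ 0.5433 -0.3203  0.005 ]
 [ 0.5487 -0.1792  0.005 ]
 [ 0.6436 -0.1829  0.005 ]] [ 0.5939 -0.2513  0.005 ]
0.09674121629529808
0.14114159391951198
0.09494580252032325
0.1400767277241624
plate scene near corners [[ 0.6418 -0.1846  0.005 ]
 [ 0.5424 -0.1824  0.005 ]
 [ 0.5391 -0.3188  0.005 ]]
side [213 143  31  24 462] [227.6797 154.1645]
scene [299 175  32  24 501] [314.483  186.8144]
blk top corners side [[ 0.6299 -0.2661  0.033 ]
 [ 0.5601 -0.2687  0.033 ]
 [ 0.5561 -0.2342  0.033 ]
 [ 0.6263 -0.2368  0.033 ]]
[[[  0.8808 -58.1291]
  [ -0.519   43.2485]]]
[[[  9.6744 -57.118 ]
  [ 10.0658  46.0162]]]
```

Row repeated: [0.457,-0.172,0.05,0.41] ×10 then second call. Second call relative to commanded pose when the call began—commanded may be unreached. Check output.

>>> {"api": "nudge_tcp", "payload": {"offsets": [0.457,-0.172,0.05,0.41,0.457,-0.172,0.05,0.41,0.457,-0.172,0.05,0.41,0.457,-0.172,0.05,0.41,0.457,-0.172,0.05,0.41,0.457,-0.172,0.05,0.41,0.457,-0.172,0.05,0.41,0.457,-0.172,0.05,0.41,0.457,-0.172,0.05,0.41,0.457,-0.172,0.05,0.41], "finger_gap": 0.07, "force": 20}}

```text
time_s: 0.98
eef_pos: [0.5364, -0.3017, 0.1802]
orientation: [1.0, -0.015, -0.0, -0.0]
wrist_force: [0.8, -0.7, 1.1]
gripper_width: 0.0699
finger_force: 0.0
```

>>> {"api": "nudge_tcp", "payload": {"offsets": [0.04,-0.04,0.01,0,0.04,-0.04,0.01,0,0.04,-0.04,0.01,0,0.04,-0.04,0.01,0]}}

```text
time_s: 1.32
eef_pos: [0.5766, -0.2637, 0.1698]
orientation: [1.0, -0.014, -0.001, -0.0]
wrist_force: [-0.6, -0.6, -0.2]
gripper_width: 0.07
finger_force: 0.0
```

Run:
```python
from workcell import bot
import cv2,pickle
s=bot.state();c=bot.read_camera("wrist");print(s["eef_pos"],s["orientation"]);cv2.imwrite("pics/w1.png",c["image"]);pickle.dump((s,c),open("w1.pkl","wb"))
```

```text
[ 0.5765713  -0.26373422  0.16975918] [ 9.99902114e-01 -1.39711064e-02 -7.38894043e-04 -1.54247023e-04]
```

View pics/w1.png

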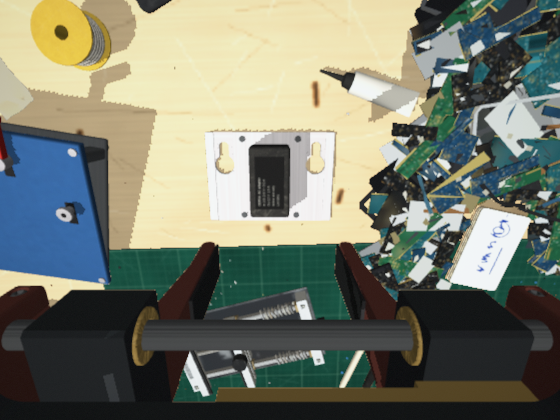

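The wrist view shows the plate at x 208–335, y 131–220. The block top is at about x 250–289, y 146–217, and the slots point up in the image, which is world +x. Next I'll measure it.

Add to h.py:
```python
from scipy.spatial.transform import Rotation as Ro
def wray(s,c,p,plane_pt,n=(0,0,1)):
    """pixels -> world on plane"""
    Rt=Ro.from_quat(s["orientation"]).as_matrix();he=c["hand_eye"];n=np.array(n)
    o=Rt@he[:3,3]+s["eef_pos"];p=np.float64(p).reshape(-1,2)
    v=(Rt@he[:3,:3]@np.linalg.inv(c["K"])@np.c_[p,np.ones(len(p))].T).T
    return o+v*((n@(np.array(plane_pt)-o))/(v@n))[:,None]
```

Run:
```python
from h import *
np.set_printoptions(precision=4,suppress=True)
s,c=pickle.load(open("w1.pkl","rb"));im=c["image"]
def rect(m,p0,z):
    l=cv2.connectedComponents(m)[1];j=l[p0[1],p0[0]]
    k=cv2.findContours((l==j).astype(np.uint8),0,2)[0];k=max(k,key=cv2.contourArea)
    r=cv2.boxPoints(cv2.minAreaRect(k));print(r.tolist());w=wray(s,c,r,(0,0,z));print(w,w.mean(0),[np.linalg.norm(w[i]-w[i-1]) for i in range(4)])
g=im.max(2);sat=cv2.cvtColor(im,cv2.COLOR_BGR2HSV)[...,1]
rect(((g<90)*255).astype(np.uint8),(270,160),.033)
rect((((sat<40)&(g>120))*255).astype(np.uint8),(270,137),.005)
```

```text
[[249.0, 145.0], [289.0, 145.0], [289.0, 216.0], [249.0, 216.0]]
[[ 0.6333 -0.2372  0.033 ]
 [ 0.6322 -0.277   0.033 ]
 [ 0.5578 -0.2758  0.033 ]
 [ 0.559  -0.233   0.033 ]] [ 0.5956 -0.2558  0.033 ] [np.float64(0.0744846486972866), np.float64(0.03973297664010054), np.float64(0.07445744938366437), np.float64(0.04274146977228736)]
[[204.00001525878906, 219.99996948242188], [204.00001525878906, 131.99996948242188], [334.0, 131.99996948242188], [334.0, 219.99996948242188]]
[[ 0.5461 -0.1769  0.005 ]
 [ 0.6459 -0.1871  0.005 ]
 [ 0.6419 -0.3265  0.005 ]
 [ 0.5418 -0.3294  0.005 ]] [ 0.5939 -0.255   0.005 ] [np.float64(0.15254681402902553), np.float64(0.100328188247718), np.float64(0.1394077142058715), np.float64(0.10020963149408678)]
```

>>> {"api": "nudge_tcp", "payload": {"offsets": [0.018,-0.0095,0.04,0,0.018,-0.0095,0.08,0,0.018,-0.0095,0.12,0,0.018,-0.0095,0.145,0,0.018,-0.0095,0.16,0,0.018,-0.0095,0.16,0,0.018,-0.0095,0.16,0], "force": 25}}

```text
time_s: 1.95
eef_pos: [0.5933, -0.2579, 0.0102]
orientation: [1.0, -0.017, -0.001, 0.0]
wrist_force: [-0.7, -0.5, 0.2]
gripper_width: 0.0702
finger_force: 0.0
```

>>> {"api": "nudge_tcp", "payload": {"offsets": [0,0,0,0,0,0,0,0,0,0,0,0,0,0,0,0,0,0,0,0,0,0,0,0], "finger_gap": 0.02, "force": 25}}

```text
time_s: 2.45
eef_pos: [0.5951, -0.256, 0.0113]
orientation: [1.0, -0.015, 0.0, 0.0]
wrist_force: [-0.0, -0.5, 4.5]
gripper_width: 0.0416
finger_force: 25.0
```

>>> {"api": "nudge_tcp", "payload": {"offsets": [0,0,-0.04,0,0,0,-0.08,0,-0.02,-0.02,-0.11,0.08,-0.05,-0.05,-0.13,0.165,-0.07,-0.08,-0.15,0.165,-0.09,-0.115,-0.16,0.165,-0.11,-0.15,-0.16,0.165,-0.13,-0.19,-0.16,0.165,-0.14,-0.23,-0.16,0.165,-0.143,-0.26,-0.16,0.165], "force": 40}}

```text
time_s: 3.28
eef_pos: [0.4569, 0.0105, 0.1704]
orientation: [0.995, -0.097, -0.001, 0.0]
wrist_force: [0.1, -0.0, -3.9]
gripper_width: 0.0416
finger_force: 40.0
```

>>> {"api": "nudge_tcp", "payload": {"offsets": [0,0,0,0,0,0,0,0]}}

```text
time_s: 3.45
eef_pos: [0.4591, 0.0108, 0.1705]
orientation: [0.995, -0.095, -0.0, -0.0]
wrist_force: [-0.7, -1.3, -4.6]
gripper_width: 0.042
finger_force: 40.0
```

Run:
```python
from workcell import bot
import cv2,pickle
s=bot.state();c=bot.read_camera("wrist");print(s["eef_pos"],s["orientation"],s["gripper_width"]);cv2.imwrite("pics/w2.png",c["image"]);pickle.dump((s,c),open("w2.pkl","wb"))
```

```text
[0.45906489 0.01075181 0.17045777] [ 9.95481602e-01 -9.49543718e-02 -1.84034783e-04 -1.13609004e-04] 0.042004753740325015
```

View pics/w2.png

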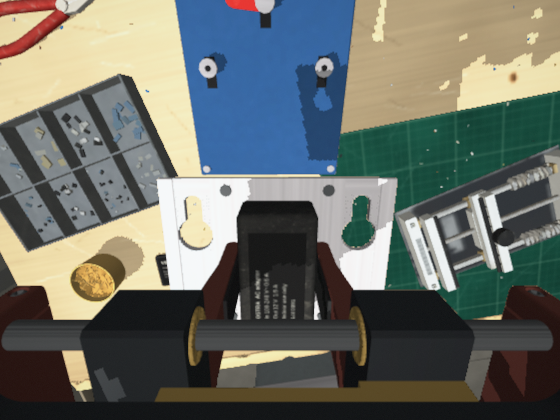

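The plate is held straight. The stud heads are at (207,68) and (324,67), the panel's low edge is near row 174, and the keyhole round ends are near (196,235) and (360,234).

Create m.py:
```python
from h import *
np.set_printoptions(precision=4,suppress=True)
s,c=pickle.load(open("w2.pkl","rb"));im=c["image"];hsv=cv2.cvtColor(im,cv2.COLOR_BGR2HSV)
b=((hsv[...,0]>100)&(hsv[...,0]<125)&(hsv[...,1]>120)).astype(np.uint8)
b[:,:175]=0;b[:,356:]=0
for u in (215,235,255,275,295,320): print(u,np.max(np.where(b[:180,u])[0]),end="; ")
for v in (20,60,100,140,160): w=np.where(b[v])[0];print(v,w.min(),w.max(),end="; ")
g=cv2.cvtColor(im,cv2.COLOR_BGR2GRAY)
ci=[]
for u0,v0 in((207,68),(324,67)):
    p=((hsv[v0-16:v0+17,u0-16:u0+17,1]<70)&(g[v0-16:v0+17,u0-16:u0+17]>90)).astype(np.uint8)
    k=max(cv2.findContours(p,0,2)[0],key=cv2.contourArea);(x,y),r=cv2.minEnclosingCircle(k);ci.append((x+u0-16,y+v0-16));print("\nstud",ci[-1],r)
psi=-0.19
ex=np.array([np.cos(psi)*np.cos(.2618),np.sin(psi)*np.cos(.2618),np.sin(.2618)]);n=np.array([-np.cos(psi)*.2588,-np.sin(psi)*.2588,.9659])
e=wray(s,c,[(220,175),(320,175)],(0,0,.0156));print("edge",e,"yaw",-np.arctan2(e[0,0]-e[1,0],e[0,1]-e[1,1]))
O=e.mean(0)+.102*ex
h=wray(s,c,ci,O+.011*n,n);print("heads",h,h.mean(0),np.linalg.norm(h[0]-h[1]),"yaw",-np.arctan2(h[0,0]-h[1,0],h[0,1]-h[1,1]))
print("stud panel x",(h-O)@ex, "O",O)
zp=s["eef_pos"][2]-.010+.005
k=wray(s,c,[(196,235),(360,234)],(0,0,zp));R=Ro.from_quat(s["orientation"]).as_matrix()
print("keyholes world",k,"tool",(k-s["eef_pos"])@R)
```

```bash
python3 m.py
```

```text
215 173; 235 173; 255 173; 275 173; 295 173; 320 174; 20 179 352; 60 185 347; 100 191 343; 140 197 338; 160 201 336; 
stud (207.26922988891602, 67.807692527771) 10.338315963745117

stud (324.1242046356201, 66.90764331817627) 10.154876708984375
edge [[ 0.4929  0.0676  0.0156]
 [ 0.4724 -0.039   0.0156]] yaw -0.19043576715918886
heads [[ 0.5913  0.0468  0.0539]
 [ 0.573  -0.052   0.0541]] [ 0.5822 -0.0026  0.054 ] 0.10052561310481845 yaw -0.1837468865661551
stud panel x [0.0051 0.0058] O [ 0.5794 -0.0043  0.042 ]
keyholes world [[ 0.4822  0.0571  0.1655]
 [ 0.4639 -0.0413  0.1655]] tool [[ 0.0139 -0.0499  0.005 ]
 [ 0.0146  0.0502  0.005 ]]
```

>>> {"api": "nudge_tcp", "payload": {"offsets": [0.02,-0.008,0.03,0,0.04,-0.008,0.06,0,0.0575,-0.008,0.09,0,0.0575,-0.008,0.11,0,0.0575,-0.008,0.118,0,0.0575,-0.008,0.118,0], "force": 15}}

```text
time_s: 4.0
eef_pos: [0.5157, 0.0037, 0.0502]
orientation: [0.995, -0.098, -0.003, 0.001]
wrist_force: [-0.5, -0.7, -4.5]
gripper_width: 0.0419
finger_force: 15.0
```

>>> {"api": "nudge_tcp", "payload": {"offsets": [0,0,0.004,0,0,0,0.007,0,0,0,0.01,0,0,0,0.012,0,0,0,0.012,0,0,0,0.012,0]}}

```text
time_s: 4.5
eef_pos: [0.5179, 0.0053, 0.041]
orientation: [0.995, -0.097, 0.0, -0.0]
wrist_force: [-2.1, 0.0, -1.3]
gripper_width: 0.0418
finger_force: 15.0
```

>>> {"api": "nudge_tcp", "payload": {"offsets": [0,0,0.002,0,0,0,0.003,0,0,0,0.004,0,0,0,0.004,0,0,0,0.004,0]}}

```text
time_s: 4.92
eef_pos: [0.5179, 0.0054, 0.0372]
orientation: [0.995, -0.097, 0.0, -0.0]
wrist_force: [-4.4, -0.2, 8.1]
gripper_width: 0.0417
finger_force: 15.0
```

Run:
```python
from workcell import bot
import cv2,pickle
s=bot.state();c=bot.read_camera("wrist");cv2.imwrite("pics/w3.png",c["image"]);pickle.dump((s,c),open("w3.pkl","wb"))
```

```text
(no output)
```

View pics/w3.png

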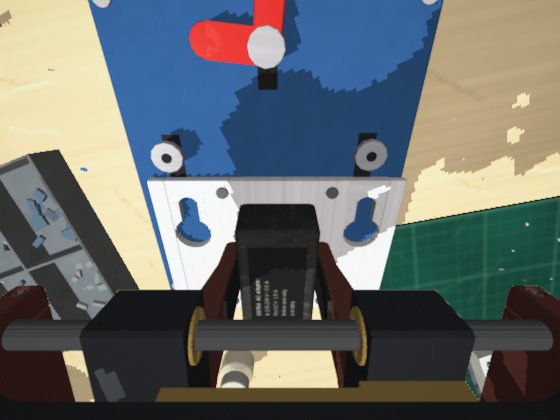

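The plate lies on the lower slope. The keyholes are at (193,232) and (361,232), with the stud heads at (167,157) and (371,156), so the plate sits about 4 mm too far right. I'll compute the shift.

Create m3.py:
```python
from h import *
np.set_printoptions(precision=4,suppress=True)
s,c=pickle.load(open("w3.pkl","rb"));psi=-0.188
ex=np.array([np.cos(psi)*np.cos(.2618),np.sin(psi)*np.cos(.2618),np.sin(.2618)]);n=np.array([-np.cos(psi)*.2588,-np.sin(psi)*.2588,.9659]);ey=np.cross(n,ex)
O=np.array([.5794,-.0043,.042]);M=np.c_[ex,ey,n]
f=lambda p,h:(wray(s,c,p,O+h*n,n)-O)@M
print("studs",f([(167,157),(371,156)],.011))
print("keyholes",f([(193.5,231.5),(361,231.5)],.005))
print("plate top edge",f([(150,180),(404,180)],.005))
print("tcp",(s["eef_pos"]-O)@M,"pivot",f([(266,47)],.008))
```

```bash
python3 m3.py
```

```text
studs [[ 0.0053  0.0519  0.011 ]
 [ 0.005  -0.0481  0.011 ]]
keyholes [[-0.0446  0.0482  0.005 ]
 [-0.0455 -0.052   0.005 ]]
plate top edge [[-0.0102  0.0661  0.005 ]
 [-0.0113 -0.0701  0.005 ]]
tcp [-0.0613 -0.002   0.0115] pivot [[0.0521 0.0022 0.008 ]]
```

>>> {"api": "nudge_tcp", "payload": {"offsets": [0,0,0,0,-0.002,0,-0.01,0,-0.005,-0.001,-0.02,0,0.01,-0.0038,-0.025,0,0.025,-0.0038,-0.029,0,0.0435,-0.0038,-0.033,0,0.0435,-0.0038,-0.033,0,0.0435,-0.0038,-0.033,0], "force": 40}}

```text
time_s: 5.63
eef_pos: [0.5621, 0.0005, 0.0704]
orientation: [0.995, -0.098, 0.001, -0.0]
wrist_force: [-0.9, 0.1, -4.1]
gripper_width: 0.042
finger_force: 40.0
```

Run:
```python
from workcell import bot
import cv2,pickle
s=bot.state();c=bot.read_camera("wrist");cv2.imwrite("pics/w4.png",c["image"]);pickle.dump((s,c),open("w4.pkl","wb"))
```

```text
(no output)
```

View pics/w4.png

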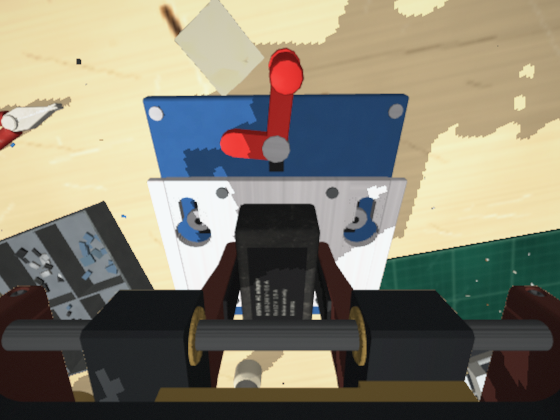

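Both heads show through the keyholes, at (197,220) and (356,219), which agrees with the geometry. Lowering along the normal.

>>> {"api": "nudge_tcp", "payload": {"offsets": [0,-0.0003,0.004,0,0.001,-0.0003,0.008,0,0.002,-0.0003,0.011,0,0.003,-0.0003,0.014,0,0.0035,-0.0003,0.017,0,0.0035,-0.0003,0.017,0], "force": 25}}

```text
time_s: 6.18
eef_pos: [0.5642, 0.0001, 0.0517]
orientation: [0.995, -0.097, -0.001, 0.0]
wrist_force: [0.2, 0.1, -4.7]
gripper_width: 0.0415
finger_force: 25.0
```

>>> {"api": "nudge_tcp", "payload": {"offsets": [0.0005,0,0.002,0,0.0008,0,0.0035,0,0.001,0,0.005,0,0.001,0,0.005,0,0.001,0,0.005,0], "force": 15}}

```text
time_s: 6.6
eef_pos: [0.5661, -0.0001, 0.0493]
orientation: [0.995, -0.098, 0.001, 0.0]
wrist_force: [-4.0, -0.2, 11.8]
gripper_width: 0.0418
finger_force: 15.0
```

Run:
```python
from workcell import bot
import cv2,pickle
s=bot.state();c=bot.read_camera("wrist");cv2.imwrite("pics/w5.png",c["image"][60:360,100:460]);pickle.dump((s,c),open("w5.pkl","wb"))
```

```text
(no output)
```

View pics/w5.png

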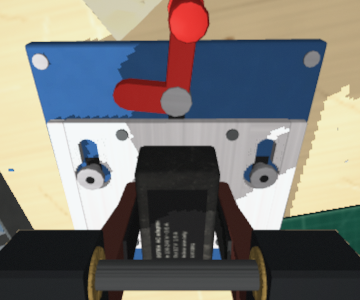

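The heads stand proud in the round ends and the plate is flat. Sliding it down the slope.

>>> {"api": "nudge_tcp", "payload": {"offsets": [0,0,-0.001,0,-0.003,0,0,0,-0.006,0,0.0008,0,-0.009,0,0.0016,0,-0.012,0,0.0024,0,-0.015,0,0.0032,0,-0.018,0,0.004,0,-0.0195,0,0.0044,0,-0.0195,0,0.0044,0], "force": 30}}

```text
time_s: 7.4
eef_pos: [0.548, 0.0039, 0.0443]
orientation: [0.995, -0.097, 0.002, -0.0]
wrist_force: [1.8, -0.1, 5.5]
gripper_width: 0.0417
finger_force: 30.0
```

>>> {"api": "nudge_tcp", "payload": {"offsets": [-0.001,0,0.0003,0,-0.002,0,0.0006,0,-0.003,0,0.0008,0,-0.003,0,0.0008,0]}}

```text
time_s: 7.73
eef_pos: [0.5477, 0.004, 0.0443]
orientation: [0.995, -0.097, 0.004, -0.0]
wrist_force: [7.3, -2.8, 5.6]
gripper_width: 0.0415
finger_force: 30.0
```

>>> {"api": "nudge_tcp", "payload": {"offsets": [-0.002,0,0.0004,0,-0.004,0,0.001,0,-0.004,0,0.001,0,-0.004,0,0.001,0], "force": 40}}

```text
time_s: 8.07
eef_pos: [0.5473, 0.0041, 0.0445]
orientation: [0.995, -0.098, 0.008, -0.001]
wrist_force: [13.6, -4.2, 4.7]
gripper_width: 0.0419
finger_force: 40.0
```

Run:
```python
from workcell import bot
import cv2,pickle
s=bot.state();c=bot.read_camera("wrist");cv2.imwrite("pics/w6.png",cv2.resize(c["image"][60:260,130:430],None,fx=2.5,fy=2.5,interpolation=2));pickle.dump((s,c),open("w6.pkl","wb"))
```

```text
(no output)
```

View pics/w6.png

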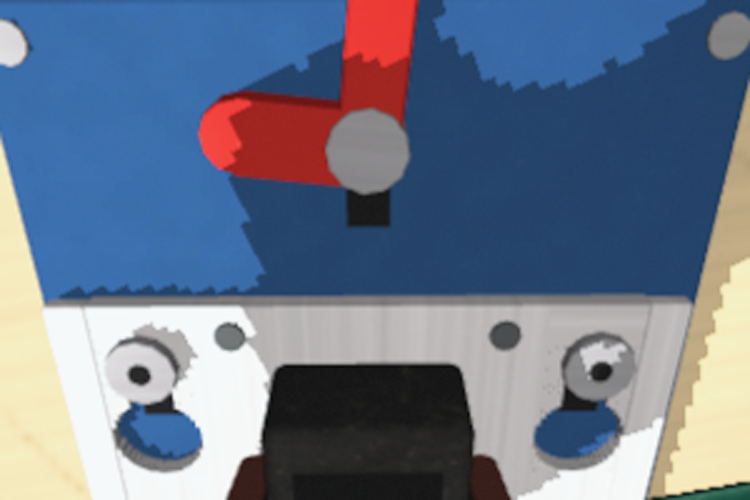

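The heads are over the slot ends, with about 14 N of resistance at the stop. Pivot is near (277,120) and the plate's upper edge is at row 180; I'll check that distance.

```bash
sed -e 's/w3.pkl/w6.pkl/' -e '/^print/d' m3.py > m6.py
```

Add to m6.py:
```python
P=lambda u,v:(u/2.5+130,v/2.5+60)
print("edge",f([P(100,302),P(650,302)],.005),"pivot h8,10",f([P(368,150)],.008),f([P(368,150)],.010),"studs",f([P(141,372),P(599,368)],.011))
s0,c0=s,c
print("tcp",(s["eef_pos"]-O)@M, "arm up",f([P(380,0)],.010))
```

```bash
python3 m6.py
```

```text
edge [[ 0.0191  0.0599  0.005 ]
 [ 0.0182 -0.0584  0.005 ]] pivot h8,10 [[0.0518 0.002  0.008 ]] [[0.0524 0.002  0.01  ]] studs [[ 0.0051  0.0518  0.011 ]
 [ 0.0054 -0.0479  0.011 ]]
tcp [-0.0314  0.0023  0.011 ] arm up [[ 0.0773 -0.0002  0.01  ]]
```

The plate edge is 13.5 mm above the studs (14 expected), so it is home. Relaxing the load, then releasing and lifting.

>>> {"api": "nudge_tcp", "payload": {"offsets": [0.003,0,-0.001,0,0.006,0,-0.0025,0,0.006,0,-0.0025,0]}}

```text
time_s: 8.37
eef_pos: [0.5474, 0.0039, 0.0445]
orientation: [0.995, -0.097, 0.002, -0.0]
wrist_force: [5.5, -0.7, -0.2]
gripper_width: 0.0421
finger_force: 40.0
```

>>> {"api": "nudge_tcp", "payload": {"offsets": [0,0,0,0,0,0,0,0,0,0,0,0,0,0,0,0], "finger_gap": 0.065}}

```text
time_s: 8.7
eef_pos: [0.5446, 0.004, 0.0435]
orientation: [0.995, -0.097, -0.001, 0.0]
wrist_force: [-0.5, -0.6, 0.4]
gripper_width: 0.064
finger_force: 0.0
```

>>> {"api": "nudge_tcp", "payload": {"offsets": [0,0,-0.02,0,0,0,-0.05,0,0,0,-0.09,0,0,0,-0.1,0,0,0,-0.1,0]}}

```text
time_s: 9.12
eef_pos: [0.5474, 0.0042, 0.1472]
orientation: [0.995, -0.098, 0.003, -0.0]
wrist_force: [-0.2, -0.3, 0.8]
gripper_width: 0.0651
finger_force: 0.0
```

>>> {"api": "nudge_tcp", "payload": {"offsets": [0.03,0.01,0,0,0.06,0.02,0,0,0.09,0.03,0,0,0.11,0.033,0,0,0.11,0.033,0,0,0.11,0.033,0,0], "finger_gap": 0.0}}

```text
time_s: 9.62
eef_pos: [0.6463, -0.0501, 0.1416]
orientation: [0.995, -0.098, -0.002, 0.0]
wrist_force: [0.3, 0.3, -0.3]
gripper_width: 0.0284
finger_force: 0.0
```

```bash
python3 - <<'E'
from h import *
from workcell import bot
s=bot.state()
psi=-0.188
ex=np.array([np.cos(psi)*np.cos(.2618),np.sin(psi)*np.cos(.2618),np.sin(.2618)]);n=np.array([-np.cos(psi)*.2588,-np.sin(psi)*.2588,.9659]);ey=np.cross(n,ex)
O=np.array([.5794,-.0043,.042]);
d_=s["eef_pos"]-O;print("horiz,y,z",d_@[np.cos(psi),np.sin(psi),0],d_@ey,s["eef_pos"][2])
for n_,p in(("shelf",[(190,190),(150,105)]),("box bottom",[(205,325),(185,225),(143,178)])):print(n_,ray("side",p,.178))
c=bot.read_camera("side");cv2.imwrite("pics/s7.png",cv2.resize(c["image"][120:270,170:370],None,fx=4,fy=4,interpolation=2))
E
```

```text
horiz,y,z 0.07425105864713892 -0.03250600627610019 0.141568728990014
shelf [[ 0.7516196  -0.07609748  0.178     ]
 [ 0.73134296 -0.35182095  0.178     ]]
box bottom [[ 0.84564121  0.19827731  0.178     ]
 [ 0.79434769 -0.00347647  0.178     ]
 [ 0.82315783 -0.15450543  0.178     ]]
```

View pics/s7.png

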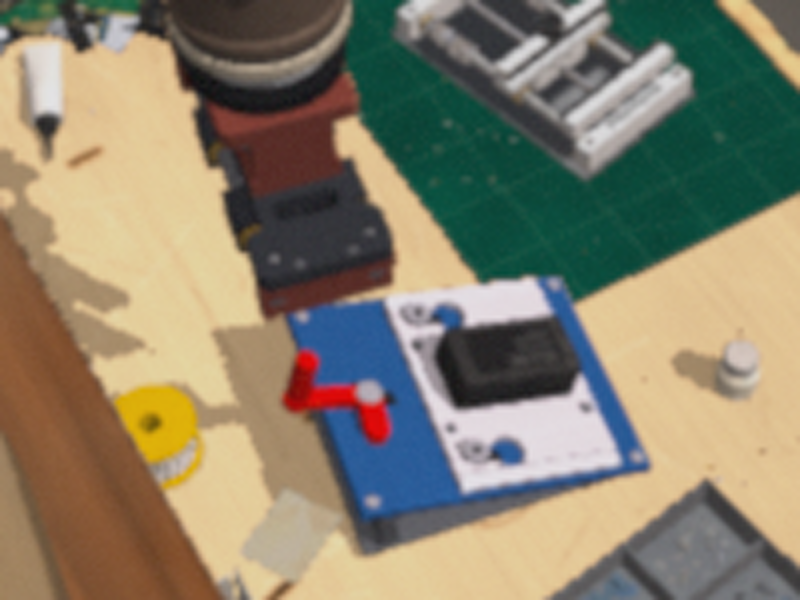

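The side view shows the plate home and flat and the lever still free, with the gripper beside the lever. Descending on the -y side of the peg.

Create where.py:
```python
from h import *
from workcell import bot
s=bot.state();psi=-0.188
d_=s["eef_pos"]-np.array([.5794,-.0043,.042]);hz=d_@[np.cos(psi),np.sin(psi),0];y=d_@[-np.sin(psi),np.cos(psi),0];z=d_[2]
print("panel x,y,h",np.round([hz*.9659+z*.2588,y,-hz*.2588+z*.9659],4),"force",np.round(s["wrist_force"],1))
```

```text
(no output)
```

>>> {"api": "nudge_tcp", "payload": {"offsets": [0.006,0,0.02,0,0.006,0,0.045,0,0.006,0,0.06,0,0.006,0,0.06,0,0.006,0,0.06,0], "finger_gap": 0.0}}

```text
time_s: 10.08
eef_pos: [0.6513, -0.0501, 0.0831]
orientation: [0.995, -0.097, -0.001, -0.0]
wrist_force: [-0.6, 0.1, 0.6]
gripper_width: 0.0003
finger_force: 0.0
```

```bash
python3 where.py
```

```text
panel x,y,h [ 0.0872 -0.0316  0.0192] force [-0.6  0.1  0.6]
```

>>> {"api": "nudge_tcp", "payload": {"offsets": [0.001,-0.01,0,0,0.003,-0.02,-0.0008,0,0.004,-0.028,-0.001,0,0.005,-0.034,-0.0013,0,0.008,-0.04,-0.002,0,0.0095,-0.045,-0.0025,0,0.008,-0.05,-0.002,0,0.005,-0.056,-0.0013,0,0.005,-0.056,-0.0013,0]}}

```text
time_s: 10.83
eef_pos: [0.6693, 0.0057, 0.0857]
orientation: [0.995, -0.096, 0.001, -0.001]
wrist_force: [1.8, 0.2, -0.5]
gripper_width: 0.0008
finger_force: 1.2
```

```bash
python3 where.py
```

```text
panel x,y,h [0.0948 0.0266 0.0198] force [ 1.8  0.2 -0.5]
```

>>> {"api": "nudge_tcp", "payload": {"offsets": [-0.004,-0.005,0.001,0,-0.007,-0.009,0.002,0,-0.011,-0.0125,0.003,0,-0.015,-0.015,0.004,0,-0.019,-0.017,0.005,0,-0.022,-0.018,0.006,0,-0.022,-0.018,0.006,0]}}

```text
time_s: 11.42
eef_pos: [0.6497, 0.0259, 0.079]
orientation: [0.995, -0.097, -0.0, -0.0]
wrist_force: [1.3, -0.6, 1.1]
gripper_width: 0.0003
finger_force: 0.6
```

```bash
python3 where.py;  python3 - <<'E'
from workcell import bot
import cv2
c=bot.read_camera("wrist");cv2.imwrite("pics/w8.png",c["image"])
E
```

```text
panel x,y,h [0.0708 0.0428 0.0193] force [ 1.3 -0.6  1.1]
```

View pics/w8.png

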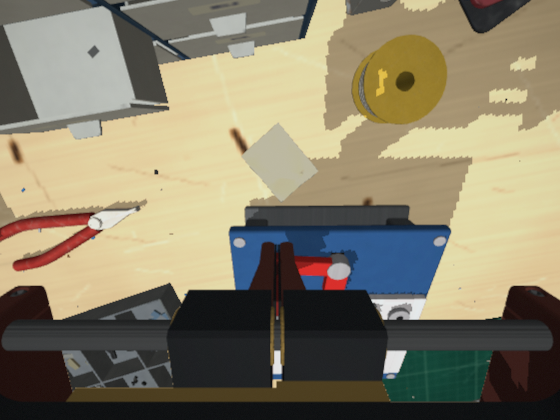

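The lever arm now points to +y: the arm runs from the pivot at (338,268) leftward and the nose points downslope. I'll push on to the stop and watch the force.

>>> {"api": "nudge_tcp", "payload": {"offsets": [-0.002,0,0.0005,0,-0.004,0,0.001,0,-0.005,0,0.0013,0,-0.005,0,0.0013,0]}}

```text
time_s: 11.8
eef_pos: [0.6466, 0.0266, 0.0783]
orientation: [0.995, -0.097, 0.001, -0.001]
wrist_force: [4.2, 1.7, 0.1]
gripper_width: 0.0005
finger_force: 2.4
```

```bash
python3 where.py
```

```text
panel x,y,h [0.0676 0.0429 0.0195] force [4.2 1.7 0.1]
```

>>> {"api": "nudge_tcp", "payload": {"offsets": [-0.001,0,0.0003,0,-0.002,0,0.0006,0,-0.003,0,0.0008,0,-0.003,0,0.0008,0]}}

```text
time_s: 12.13
eef_pos: [0.6462, 0.0267, 0.0784]
orientation: [0.995, -0.098, 0.004, -0.001]
wrist_force: [10.6, 0.5, -0.2]
gripper_width: 0.0007
finger_force: 5.0
```

```bash
python3 where.py
```

```text
panel x,y,h [0.0672 0.043  0.0197] force [10.6  0.5 -0.2]
```

At the stop. Backing off, lifting clear, and checking.

>>> {"api": "nudge_tcp", "payload": {"offsets": [0.005,0,-0.001,0,0.015,0,-0.004,0,0.02,0,-0.006,0,0.02,0,-0.03,0,0.02,0,-0.07,0,0.02,0,-0.1,0,-0.01,0.03,-0.12,0,-0.05,0.07,-0.12,0,-0.08,0.1,-0.12,0,-0.11,0.13,-0.12,0]}}

```text
time_s: 12.97
eef_pos: [0.5248, -0.0688, 0.1969]
orientation: [0.995, -0.097, -0.001, 0.0]
wrist_force: [1.2, -0.8, 0.2]
gripper_width: 0.0002
finger_force: 0.0
```

>>> {"api": "nudge_tcp", "payload": {"offsets": [0,0.04,0,0,0,0.08,0,0,0,0.12,0,0,0,0.12,0,0,0,0.12,0,0]}}

```text
time_s: 13.38
eef_pos: [0.5022, -0.1883, 0.1967]
orientation: [0.995, -0.1, -0.001, 0.0]
wrist_force: [0.9, 1.0, -0.4]
gripper_width: 0.0002
finger_force: 0.0
```

Run:
```python
from workcell import bot
import cv2,numpy as np
a=bot.read_camera("side")["image"][120:270,170:370];b=bot.read_camera("scene")["image"][165:285,190:350]
a=cv2.resize(a,(400,300),interpolation=2);b=cv2.resize(b,(400,300),interpolation=2);cv2.imwrite("pics/f.png",np.hstack([a,b]))
```

```text
(no output)
```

View pics/f.png

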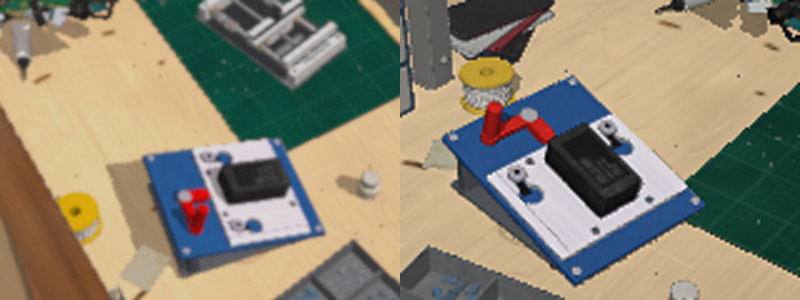

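Both views show the plate flat and home, the lever over with its nose at the plate edge, and the robot clear. Handing in.

```bash
python3 -c "
from workcell import bot
print(bot.sign_off())"
```

```text
the job is handed in; nothing more can be done
None
```

The plate hangs flat and fully home on both studs, the red lever is at its locked stop, and I handed the job in at about 13.5 s with the arm clear; no verdict came back, and I viewed 13 pictures, over the limit of 10.

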